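# Fold out the crank of a jar clamp and crank it tight

### The job

Hold the honey jar fast in the kitchen jar clamp: fold the red-knobbed handle on the crank arm all the way up to its working position first, then crank it clockwise until the jar is pinched firmly between the sliding jaw and the back stop. Feel for the jar through the crank and stop soon after it goes tight, so that the glass is not over-squeezed. Work only by the crank handle, leave the jar standing upright and the handle up, let go, and do not disturb the things around.

Things in the scene. Friction and masses are not known exactly. Their poses are not given: they have to be found in the camera images.
- clamp: the jar clamp, fixed to the worktop: white gearbox 72 x 84 mm, top 66 mm above the worktop (bearing boss to 72), the crank on top, two low guide rods toward the back stop. Origin at worktop height under the crank axis; y points along the rods from gearbox to jar and back stop, z up
- crank_axis (a point): point on the crank's vertical axis, 105 mm above the worktop. Cranking clockwise seen from above moves the jaw toward the jar, 8 mm per rad (50 mm a turn); half a turn to 1.6 turns are needed. Running free it drags with 0.4 N m (5 to 6 N at the knob). It stays where it is left and does not run back. Each 10 N of squeeze adds about 1.2 N at the knob
- fold_hinge (a point): the horizontal pin at the outer end of the crank arm on which the handle folds: 65 mm from the crank axis, 100 mm above the worktop, at right angles to the arm. The arm points from crank_axis to this point: a steel bar 14 mm wide, top 86 mm above the worktop, fork up to 106 mm. Its direction at the start varies
- knob_center (a point): centre of the red ball knob, 24 mm in diameter, on a 9 mm steel stem, 42 mm from fold_hinge. Folded, it lies over the arm, back toward the crank axis; unfolded it stands over the fold_hinge, centre 142 mm above the worktop. The ball spins freely on its stem: a gripper that does not turn can lead it round. In flat pads it creeps back some mm while being folded up; it may be retaken
- handle (a joint): fold angle of the handle, rad: 0 folded flat over the arm, 1.57 upright, end stop and working position 1.62 (leaning outward 3 degrees). Starts between 0 and 0.3. The hinge is stiff (0.1 N m, 2.5 N at the knob) and stays at any angle; it counts as up above 1.45
- jaw: sliding jaw, moved by the crank only: aluminium with a rubber face 78 mm wide, 23 to 67 mm above the worktop. Origin at worktop height in the plane of the rubber face, which looks along +y of the clamp. The rubber gives a little under load
- backstop: fixed back stop on the guide rods, aluminium, facing the jaw, locked by two black screws at a place along the rods that varies. Origin at worktop height in the plane of its aluminium front. Before that front stands a black rubber liner 78 mm wide, an exchangeable insert: 3 to 17 mm thick, different each time and not known, so the point where the jar goes tight must be felt
- honey_jar: loose glass honey jar, dark lid, diameter about 65 mm, 86 mm tall, about 0.33 kg; origin under its centre. Stands on the worktop between jaw and back stop; the jaw slides it to the stop. Firmly held at 12 to 50 N of squeeze: aim for 28 N, 2.5 to 3.5 N more at the knob than running free; over 60 N is too much. The squeeze grows 17 N per mm of jaw travel
- small_tin: small food tin standing behind the gearbox, 57 mm in diameter, 72 mm tall, origin under its centre; leave alone
- teaspoon: teaspoon lying behind the clamp, 130 mm long, origin under its centre; leave alone
Mind the look-alikes: they are no part of the job. What is shaped like the honey_jar but green or purple is not meant.

How it is judged:
By the outcome, as a careful person would: the job done as asked, in the order asked, and still so for the second after the job is handed in, with the robot touching nothing.
It also fails if it takes over 72 s, if anything falls off the work surface, if the arm or the gripper's body presses on something with over 40 N, if the wrist force passes 120 N, or if a joint passes its speed limit or range.

### The arm

A 7-joint arm with a two-finger parallel gripper is mounted at the origin on a cart in front of the work surface, level with it; the furniture and walls round the work are solid. World frame = base frame: x ahead of the robot, y to its left, z up, the work surface at z = 0. Lengths are in m, angles in rad, forces in N, time in s.
With the tool pointing down it reaches from about 0.425 to 0.875 m from the base axis. Payload 4.7 kg.
Tool frame: the origin (TCP) lies at the very end of the fingers, on their centre line; the grasp point (between the pads) lies 19 mm behind it; x points along the fingers, z is the direction in which the jaws open and shut, and the axes are right-handed (so a half turn about x gives the same grasp; the last joint's range is limited). The gripper opens to 87 mm and grips with 3 to 60 N. Pads are 19 mm wide; open, the fingers measure 117 mm over their backs; the gripper's body (75 mm by 190 mm) begins 51 mm behind the grasp point.
Start: joints at [1.251, 0.321, -0.07, 1.45, 0.023, 1.371, -0.057], TCP at [0.213, -0.614, 0.223] pointing down, gripper open.
Joint ranges: [-2.86, 2.86], [-0.3, 2.09], [-1.38, 1.24], [0.06, 2.45], [-1.56, 4.7], [0.09, 2.05], [-2.69, 2.69]. Speed limits (rad/s): [2.57, 2.57, 3.14, 3.14, 3.14, 3.14, 3.14].

### API

Orientations are given as a rotation vector (axis times angle).
In Python, from bench import * gives the robot as it stands.
- The arm moves only by the shell command python3 -m handwheel 'ROWS' [OPENING] [FORCE]. ROWS is JSON, a list of rows, each an object with "xyz": the shift along the world's x, y, z in cm, a list of three; "angular": the turn, a rotation vector about the world's x, y, z in degrees, a list of three. A call has 1 to 5 rows; each row shifts and turns the pose as measured when the row begins; what a row does not reach is not made up. A row lasts 1/12 s, in which the tool goes at most 41.7 mm and 7.16 degrees, less where a joint would pass 70% of its speed; a pose out of reach is approached as far as the arm can. A call with a gripper value outside its range is refused whole. OPENING is the finger opening in cm, from 0 to 8.7, set as the call begins (- or left out, the last holds). The fingers move at their own pace and stop on an object; FORCE is the grip in N (left out, the last holds). Time passes only in rows, so rows that do not move let the fingers close. It gives the time, the measured TCP pose, the force and the opening at its end, in the units of the state.
- get_state(): the state, without advancing time (a new reading comes with each control period).
- get_image(name): name is "scene" or "top" or "wrist"; returns a dict with "pixels" (420x560x3 uint8, blue, green, red), "K" (3x3 intrinsics, pixels), "cam_to_world" (4x4, takes a point from camera to world coordinates). Camera axes: x right, y down, z forward; pixel columns grow to the right and rows downward; lengths in m; the calibration is good to about 2 mm. A picture is of the moment at which its call begins. There is no depth.
- close_job(): hands the job in, once; it reports no verdict.
The state is a dict: "time": time; "joint_positions": joint angles; "qd": joint speeds; "joint_torque": joint torques, N m; "position": TCP position; "tool_rot": TCP orientation; "ft_force": force on the tool from outside, world axes, zero at the start; "torque": the same for the moment, N m; "grip_width": opening from 0.0 (shut) to 1.0 (fully open).
Only numpy, scipy, OpenCV 4.12 (cv2) and the standard library are available. Lean on these libraries where they do the work, as an engineer would, in place of code of your own. Each camera call takes 0.05 s, during which the arm holds its last target.

## Working session

There is one attempt and no reset: what is moved stays moved. The work goes in short steps, Python scripts to look and compute and a shell command to move; the robot and the scene stay as the last step left them, time stands still between calls to the robot, and variables do not carry over. Pictures are saved under pics/ and viewed, and the job is handed in when it is done.

```bash
ls; mkdir -p pics
python3 - <<'E'
from bench import *
import cv2
for n in ("scene","top","wrist"):
    d=get_image(n); cv2.imwrite(f"pics/{n}0.png",d["pixels"]); print(n,d["K"],d["cam_to_world"])
print(get_state())
E
```

```text
pics
scene [[384.1072964    0.         276.73184894]
 [  0.         384.1072964  205.05942485]
 [  0.           0.           1.        ]] [[-0.65225371 -0.29432604  0.69852508 -0.15406562]
 [-0.75783664  0.27238428 -0.59286629  0.67891318]
 [-0.01577127 -0.91606713 -0.40071471  0.43364518]
 [ 0.          0.          0.          1.        ]]
top [[449.46241533   0.         277.98241058]
 [  0.         449.46241533 213.56583744]
 [  0.           0.           1.        ]] [[ 1.35538409e-02 -9.97710558e-01  6.62565965e-02  3.63378684e-01]
 [-9.99907685e-01 -1.35874054e-02 -5.59662312e-05  1.68223144e-01]
 [ 9.56093337e-04 -6.62497215e-02 -9.97802616e-01  1.04109416e+00]
 [ 0.00000000e+00  0.00000000e+00  0.00000000e+00  1.00000000e+00]]
wrist [[293.38617736   0.         279.17472408]
 [  0.         293.38617736 213.46526362]
 [  0.           0.           1.        ]] [[ 0.32848914 -0.91621007 -0.22946457  0.27619231]
 [-0.94450569 -0.31915314 -0.07778345 -0.59284039]
 [-0.00196836  0.24228161 -0.97020397  0.38382715]
 [ 0.          0.          0.          1.        ]]
{'time': 0.15, 'joint_positions': array([ 1.25111104,  0.32164919, -0.07008986,  1.45140526,  0.02261816,
        1.37079063, -0.05691262]), 'qd': array([-0.00094691, -0.00199634,  0.00028176, -0.00199038,  0.00196316,
        0.00053213,  0.00069461]), 'joint_torque': array([-6.42041505e-05, -4.91796649e+01, -4.04639086e-01, -3.12877679e+01,
       -6.40341151e-02,  4.04927577e-02,  9.47575518e-05]), 'position': array([ 0.21276943, -0.6137451 ,  0.22170983]), 'tool_rot': array([ 0.96068838,  1.35011087, -0.95942296]), 'ft_force': array([-0.0337453 ,  0.22906614, -0.74765085]), 'torque': array([0.01496437, 0.0203887 , 0.00360554]), 'grip_width': 0.9999009941442134}
```

View pics/scene0.png

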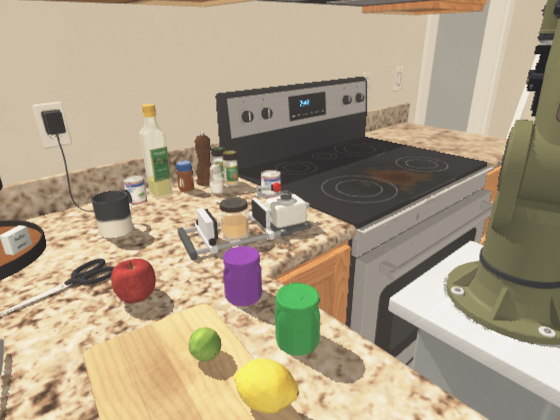

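View pics/top0.png

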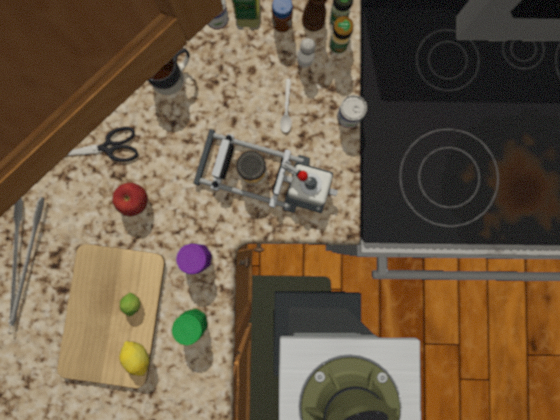

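Run:
```python
import cv2
a=cv2.imread('pics/top0.png')
cv2.imwrite('pics/topc.png',cv2.resize(a[100:300,150:400],None,fx=3,fy=3,interpolation=cv2.INTER_CUBIC))
```

```text
(no output)
```

View pics/topc.png

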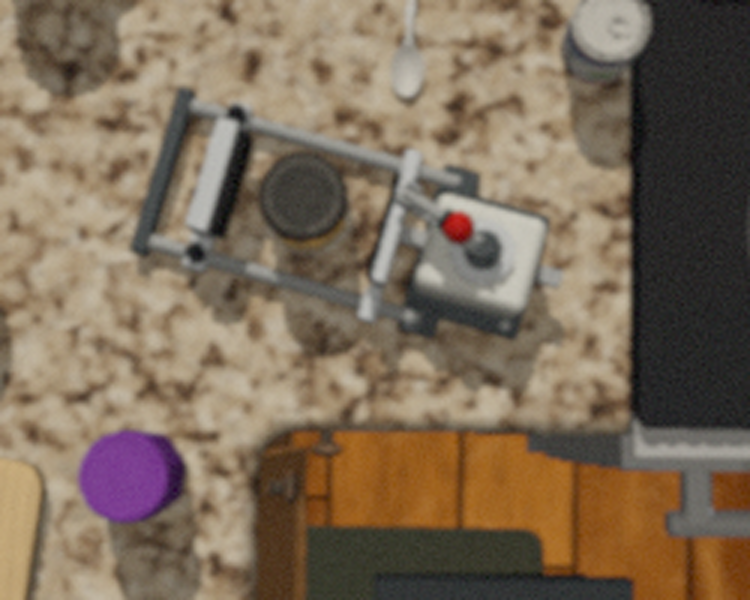

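```bash
python3 - <<'E'
import cv2
a=cv2.imread('pics/scene0.png')
cv2.imwrite('pics/scenec.png',cv2.resize(a[150:270,170:320],None,fx=5,fy=5,interpolation=cv2.INTER_CUBIC))
E
cat > h.py <<'E'
from bench import *
import cv2, numpy as np
def ray(d,u,v):
    K=np.array(d["K"]);T=np.array(d["cam_to_world"])
    r=T[:3,:3]@np.linalg.solve(K,[u,v,1.]); return T[:3,3],r/np.linalg.norm(r)
def plane(d,u,v,z):
    o,r=ray(d,u,v); return o+r*(z-o[2])/r[2]
def tri(a,b):
    (o1,r1),(o2,r2)=a,b
    A=np.c_[r1,-r2]; t=np.linalg.lstsq(A,o2-o1,rcond=None)[0]
    p,q=o1+t[0]*r1,o2+t[1]*r2; return (p+q)/2,np.linalg.norm(p-q)
def proj(d,P):
    K=np.array(d["K"]);T=np.array(d["cam_to_world"])
    c=T[:3,:3].T@(np.array(P)-T[:3,3]); c=K@c; return c[:2]/c[2]
def red(img,box=None):
    h=cv2.cvtColor(img,cv2.COLOR_BGR2HSV)
    m=((h[...,0]<8)|(h[...,0]>172))&(h[...,1]>150)&(h[...,2]>70)
    m=m.astype('uint8')
    if box is not None:
        z=np.zeros_like(m);x0,y0,x1,y1=box;z[y0:y1,x0:x1]=1;m*=z
    n,l,s,c=cv2.connectedComponentsWithStats(m)
    return [(s[i].tolist(),c[i].round(1).tolist()) for i in range(1,n) if s[i][4]>12]
E
python3 - <<'E'
from h import *
S=get_image("scene");T=get_image("top")
print(red(S["pixels"],(200,150,320,240)));print(red(T["pixels"],(260,140,360,220)))
E
```

```text
[([273, 183, 8, 9, 57], [276.5, 186.8])]
[([297, 171, 10, 10, 72], [302.0, 175.2])]
```

View pics/scenec.png

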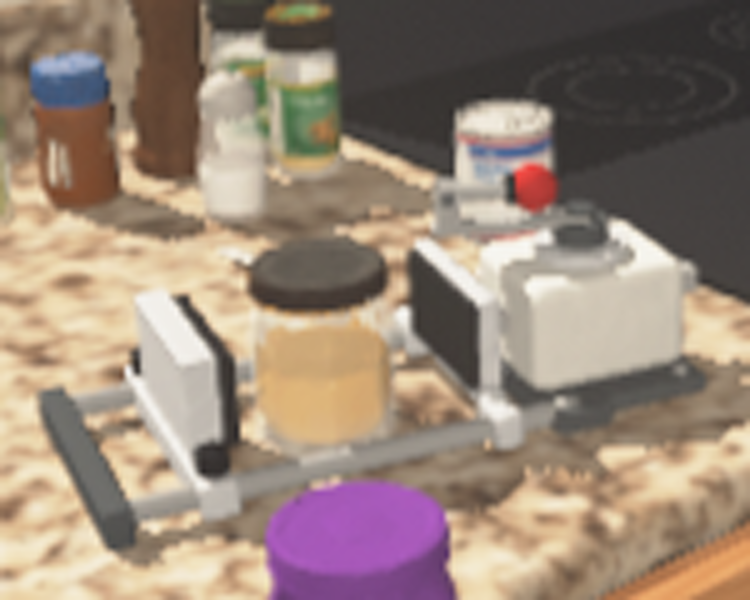

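Run:
```python
from h import *
S=get_image("scene");T=get_image("top")
k,e=tri(ray(S,276.5,186.8),ray(T,302,175.2));print("knob",k,e)
# crank hub centre: crop (483,250)/3+(150,100)
hub=plane(T,150+483/3,100+250/3,0.09);print("hub z.09",hub)
hs=plane(S,170+581/5,150+225/5,0.095);print("hub scene",hs)
# hinge: fork crop (405,190)
print("hinge",plane(T,150+403/3,100+190/3,0.10))
# gearbox top corners (448,195),(548,215),(525,322)?,(415,285)
for c in [(448,195),(550,215),(515,300),(418,283)]: print(plane(T,150+c[0]/3,100+c[1]/3,0.066)[:2])
# rods ends
for n,c in dict(r1a=(195,105),r1b=(465,182),r2a=(148,243),r2b=(405,315)).items(): print(n,plane(T,150+c[0]/3,100+c[1]/3,0.02)[:2])
for n,c,z in [("jar",(303,195),.086),("jawt",(412,158),.067),("jawb",(370,305),.067),("bst",(235,120),.067),("bsb",(200,235),.067),("tin",(612,32),.072)]: print(n,plane(T,150+c[0]/3,100+c[1]/3,z)[:2])
```

```text
knob [0.50692914 0.11833446 0.10270619] 0.0010623535671423815
hub z.09 [0.49203462 0.09871067 0.09      ]
hub scene [0.46569049 0.1233413  0.095     ]
hinge [0.5324756  0.15618737 0.1       ]
[0.53535047 0.12285782]
[0.52164732 0.04831456]
[0.45904328 0.07339884]
[0.47048923 0.14398978]
r1a [0.61054403 0.31567396]
r1b [0.55367958 0.10781848]
r2a [0.50338149 0.34906587]
r2b [0.45096878 0.15243437]
jar [0.53040056 0.2274542 ]
jawt [0.56209905 0.14948838]
jawb [0.45386829 0.17863481]
bst [0.58844168 0.27936424]
bsb [0.50331627 0.30305889]
tin [0.65629768 0.0044249 ]
```

Run:
```python
from h import *
from scipy.spatial.transform import Rotation as R
S=get_image("scene");T=get_image("top")
for z in (.072,.09,.105): print(proj(S,[.493,.099,z]),proj(T,[.493,.099,z]))
print(proj(S,[.5325,.156,.1]), "fork in scene crop (445,205)->",170+445/5,150+205/5)
print(tri(ray(S,170+445/5,150+195/5),ray(T,150+403/3,100+190/3)))
print(tri(ray(S,170+583/5,150+215/5),ray(T,150+483/3,100+248/3)))
s=get_state();M=R.from_rotvec(s["tool_rot"]).as_matrix();print(M.round(3))
for az in (54-90,54+90):
    a=np.radians(az);z=np.array([np.cos(a),np.sin(a),0]);x=np.array([0,0,-1.]);y=np.cross(z,x)
    G=np.c_[x,y,z]; print(az,np.degrees(R.from_matrix(G@M.T).as_rotvec()))
```

```text
[286.17697336 198.07065511] [310.25477762 183.99575527]
[286.13314392 191.23188514] [310.86814799 182.88143028]
[286.09609865 185.45165815] [311.39714494 181.92038855]
[257.48266399 188.8904785 ] fork in scene crop (445,205)-> 259.0 191.0
(array([0.53125363, 0.15474614, 0.09989685]), np.float64(0.003779790383580857))
(array([0.49368406, 0.09783703, 0.08488131]), np.float64(0.00140329789478182))
[[-0.     0.945  0.328]
 [ 0.     0.328 -0.945]
 [-1.    -0.    -0.   ]]
-36 [-1.35296251e-03 -4.22260425e-03  3.48758238e+01]
144 [-5.51917835e-03  1.76839716e-03 -1.45124176e+02]
```

```bash
python3 -m handwheel '[{"xyz":[2.7,2.9,0],"angular":[0,0,7]},{"xyz":[2.7,2.9,0],"angular":[0,0,7]},{"xyz":[2.7,2.9,0],"angular":[0,0,7]},{"xyz":[2.7,2.9,0],"angular":[0,0,7]},{"xyz":[2.7,2.9,0],"angular":[0,0,7]}]' 6; python3 -m handwheel '[{"xyz":[2.7,2.9,0],"angular":[0,0,0]},{"xyz":[2.7,2.9,0],"angular":[0,0,0]},{"xyz":[2.7,2.9,0],"angular":[0,0,0]},{"xyz":[2.0,3.4,0],"angular":[0,0,0]},{"xyz":[1,4,0],"angular":[0,0,0]}]'
```

```text
time: 0.87
position: [0.3392, -0.4725, 0.2215]
tool_rot: [0.483, 1.516, -0.497]
ft_force: [0.3, 0.1, -0.5]
grip_width: 0.728
time: 1.28
position: [0.4565, -0.3055, 0.2226]
tool_rot: [0.478, 1.512, -0.493]
ft_force: [0.1, -0.3, 0.5]
grip_width: 0.69
```

```bash
python3 -m handwheel '[{"xyz":[0.3,4.1,0],"angular":[0,0,0]},{"xyz":[0.3,4.1,0],"angular":[0,0,0]},{"xyz":[0.3,4.1,0],"angular":[0,0,0]},{"xyz":[0.3,4.1,0],"angular":[0,0,0]},{"xyz":[0.3,4.1,0],"angular":[0,0,0]}]'; python3 -m handwheel '[{"xyz":[0.3,4.1,0],"angular":[0,0,0]},{"xyz":[0.3,4.1,0],"angular":[0,0,0]},{"xyz":[0.3,4.1,0],"angular":[0,0,0]},{"xyz":[0.3,3,0],"angular":[0,0,0]},{"xyz":[0,0,0],"angular":[0,0,0]}]'
python3 - <<'E'
from h import *
d=get_image("wrist");cv2.imwrite("pics/w1.png",d["pixels"]);print(red(d["pixels"]))
s=get_state();print(s["time"],s["position"],s["tool_rot"])
np.save("w1.npy",d["cam_to_world"])
for r in red(d["pixels"]): print(plane(d,*r[1],0.103))
E
```

```text
time: 1.7
position: [0.4731, -0.0977, 0.2233]
tool_rot: [0.476, 1.509, -0.491]
ft_force: [0.8, 0.3, -0.4]
grip_width: 0.691
time: 2.12
position: [0.4835, 0.0688, 0.2258]
tool_rot: [0.467, 1.505, -0.48]
ft_force: [-0.4, 0.8, -0.2]
grip_width: 0.691
[([259, 142, 24, 23, 425], [270.3, 152.6])]
2.1667 [0.48348049 0.06596424 0.2257014 ] [ 0.46700555  1.50460265 -0.48236946]
[0.50989704 0.11652111 0.103     ]
```

View pics/w1.png

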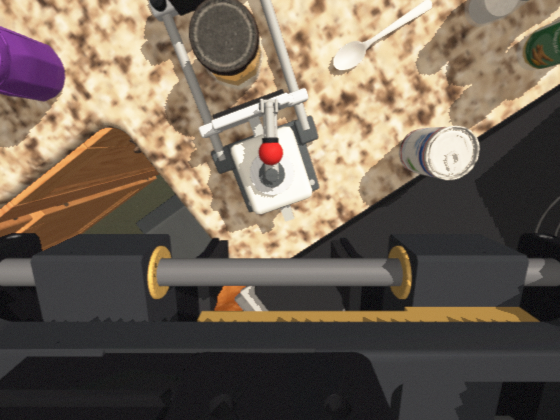

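Run:
```python
from h import *
d=get_image("wrist");a=d["pixels"]
cv2.imwrite("pics/w1c.png",cv2.resize(a[80:220,190:350],None,fx=4,fy=4,interpolation=cv2.INTER_CUBIC))
print(plane(d,270,103,.103),plane(d,273,178,.085))
```

```text
[0.53527728 0.14986249 0.103     ] [0.49675084 0.09029033 0.085     ]
```

View pics/w1c.png

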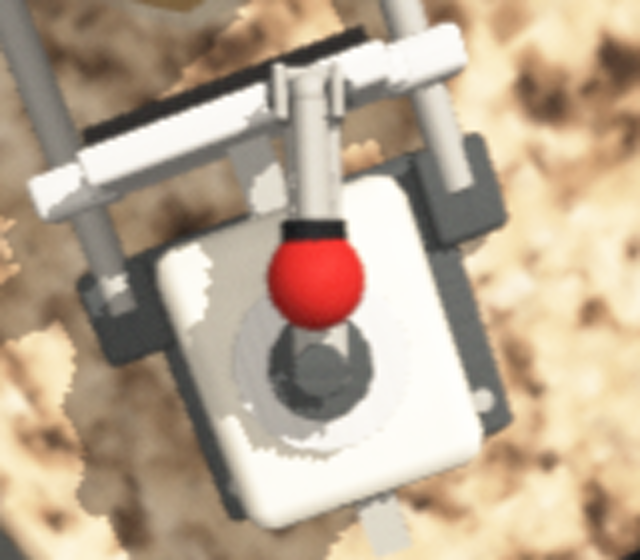

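Run:
```python
from h import *
d=get_image("wrist")
h=plane(d,270,172,.088);f=plane(d,267.7,101,.104);k=plane(d,270.3,152.6,.103)
print(h,f,k,np.linalg.norm((f-h)[:2]),np.linalg.norm((k-h)[:2]))
for v in (f-h,k-h,f-k): print(np.degrees(np.arctan2(v[1],v[0])))
s=get_state();print(s["position"])
```

```text
[0.49821715 0.09384476 0.088     ] [0.53490603 0.14863635 0.104     ] [0.51022469 0.10987186 0.103     ] 0.06594082916975481 0.020026210030272162
56.19342742497716
53.15938099144678
57.51510199232202
[0.48374019 0.06049505 0.22512438]
```

Run:
```python
from h import *
d=get_image("wrist");s=get_state();print(s["position"],s["time"],np.abs(s["qd"]).max())
d=get_image("wrist");s=get_state();print(s["position"],s["time"])
r=red(d["pixels"]);print(r,plane(d,*r[0][1],.103))
a=d["pixels"];cv2.imwrite("pics/w2c.png",cv2.resize(a[80:220,190:350],None,fx=4,fy=4,interpolation=cv2.INTER_CUBIC))
```

```text
[0.48378132 0.05929653 0.2249397 ] 2.3167 0.02099872822396728
[0.48377644 0.05878902 0.22483736] 2.3667
[([252, 133, 24, 23, 440], [263.5, 143.8])] [0.51010703 0.11653677 0.103     ]
```

View pics/w2c.png

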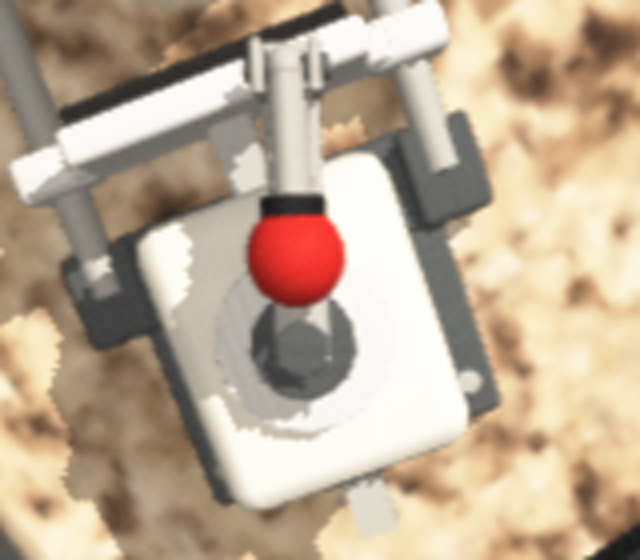

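Run:
```python
from h import *
d=get_image("wrist");r=red(d["pixels"]);c=r[0][1];print(c)
h=plane(d,c[0]+2.2,c[1]+22.4,.088);f=plane(d,c[0]-2.3,c[1]-48,.104);k=plane(d,*c,.103)
print(h,f,k,np.linalg.norm((f-h)[:2]),np.linalg.norm((k-h)[:2]))
for v in (f-h,k-h,f-k): print(np.degrees(np.arctan2(v[1],v[0])))
s=get_state();print(s["position"],s["tool_rot"])
from scipy.spatial.transform import Rotation as R
print(R.from_rotvec(s["tool_rot"]).as_matrix().round(3))
```

```text
[263.0, 143.4]
[0.49823642 0.09769018 0.088     ] [0.53320308 0.1517267  0.104     ] [0.51002178 0.11659588 0.103     ] 0.06436313221089042 0.022278249447933936
57.09337339200137
58.06156199029283
56.580925354637756
[0.48384727 0.05870102 0.22486268] [ 0.47481956  1.50367267 -0.49346297]
[[ 0.008  0.58   0.814]
 [-0.015  0.814 -0.58 ]
 [-1.    -0.007  0.015]]
```

```bash
python3 -m handwheel '[{"xyz":[1.3,3,-2],"angular":[0,0,1]},{"xyz":[1.3,2.6,-2],"angular":[0,0,1]},{"xyz":[0,0,-3],"angular":[0,0,0]},{"xyz":[0,0,-1],"angular":[0,0,0]},{"xyz":[0,0,0],"angular":[0,0,0]}]'
python3 -m handwheel '[{"xyz":[0,0,0],"angular":[0,0,0]}]'
python3 - <<'E'
from h import *
d=get_image("wrist");r=red(d["pixels"]);cv2.imwrite("pics/w3.png",d["pixels"])
s=get_state();print(s["position"],s["tool_rot"],s["time"]);print(r)
for q in r: print(plane(d,*q[1],.103))
E
```

```text
time: 2.83
position: [0.514, 0.1062, 0.1435]
tool_rot: [0.46, 1.501, -0.481]
ft_force: [-0.5, -0.2, 0.3]
grip_width: 0.689
time: 2.92
position: [0.5136, 0.1046, 0.1432]
tool_rot: [0.461, 1.502, -0.484]
ft_force: [-0.7, -0.9, -0.2]
grip_width: 0.688
[0.51388237 0.10433181 0.14358094] [ 0.46173901  1.50123379 -0.48433043] 2.9667
[([248, 211, 31, 29, 714], [263.0, 224.5])]
[0.50977545 0.11593669 0.103     ]
```

View pics/w3.png

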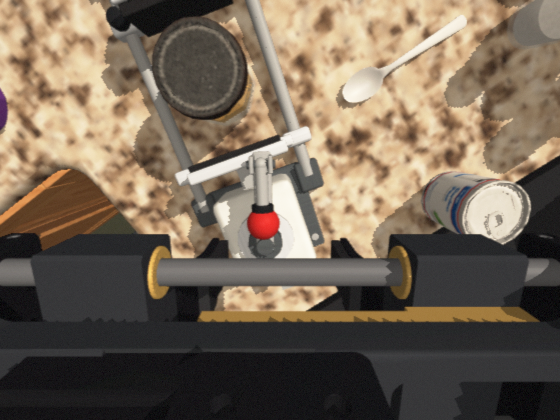

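```bash
python3 -m handwheel '[{"xyz":[-0.4,1.3,0],"angular":[0,0,2]},{"xyz":[0,0,0],"angular":[0,0,0]},{"xyz":[0,0,0],"angular":[0,0,0]}]'
python3 - <<'E'
from h import *
d=get_image("wrist");r=red(d["pixels"]);cv2.imwrite("pics/w4.png",d["pixels"])
s=get_state();print(s["position"],s["tool_rot"],s["time"]);print(r)
for q in r: print(plane(d,*q[1],.103))
E
```

```text
time: 3.22
position: [0.5116, 0.1163, 0.1471]
tool_rot: [0.436, 1.501, -0.457]
ft_force: [0.4, -0.4, 0.2]
grip_width: 0.688
[0.51159463 0.11710147 0.14730556] [ 0.4357923   1.50129439 -0.45600503] 3.2667
[([259, 221, 31, 28, 674], [274.0, 234.0])]
[0.50967329 0.11601465 0.103     ]
```

View pics/w4.png

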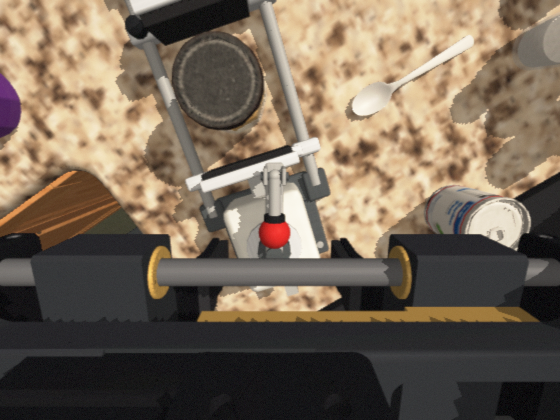

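```bash
python3 -m handwheel '[{"xyz":[-0.2,0,-2],"angular":[0,0,0]},{"xyz":[0,0,-2],"angular":[0,0,0]},{"xyz":[0,0,-1.5],"angular":[0,0,0]},{"xyz":[0,0,-0.5],"angular":[0,0,0]},{"xyz":[0,0,0],"angular":[0,0,0]}]'
```

```text
time: 3.68
position: [0.5129, 0.1174, 0.0903]
tool_rot: [0.437, 1.491, -0.454]
ft_force: [0.2, 0.9, -0.1]
grip_width: 0.689
```

```bash
python3 -m handwheel '[{"xyz":[-0.4,-0.1,0],"angular":[0,0,0]},{"xyz":[0,0,0],"angular":[0,0,0]}]' 
python3 -m handwheel '[{"xyz":[0,0,0],"angular":[0,0,0]},{"xyz":[0,0,0],"angular":[0,0,0]},{"xyz":[0,0,0],"angular":[0,0,0]},{"xyz":[0,0,0],"angular":[0,0,0]},{"xyz":[0,0,0],"angular":[0,0,0]}]' 1.5 25
```

```text
time: 3.85
position: [0.5091, 0.1167, 0.0915]
tool_rot: [0.437, 1.49, -0.454]
ft_force: [0.6, 0.2, -0.0]
grip_width: 0.689
time: 4.27
position: [0.5114, 0.1167, 0.095]
tool_rot: [0.438, 1.484, -0.453]
ft_force: [-0.2, 0.2, -0.4]
grip_width: 0.396
```

Run:
```python
from h import *
for n in("wrist","scene"):
    d=get_image(n);cv2.imwrite(f"pics/{n}5.png",d["pixels"])
s=get_state();print(s["position"],s["tool_rot"],s["time"],s["ft_force"],s["grip_width"])
```

```text
[0.51121119 0.11683009 0.09486205] [ 0.43835896  1.48442344 -0.45267377] 4.3667 [-1.71678646  0.68939719  0.79234053] 0.30209486349704834
```

View pics/wrist5.png

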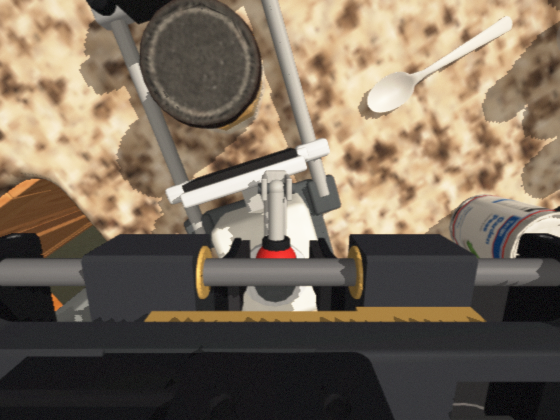

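```bash
python3 -m handwheel '[{"xyz":[-0.05,0,-0.9],"angular":[0,0,0]},{"xyz":[0,0,0],"angular":[0,0,0]},{"xyz":[0,0,0],"angular":[0,0,0]},{"xyz":[0,0,0],"angular":[0,0,0]}]'
```

```text
time: 4.7
position: [0.51, 0.1177, 0.0885]
tool_rot: [0.435, 1.486, -0.454]
ft_force: [-0.8, 0.2, 1.6]
grip_width: 0.255
```

```bash
python3 -m handwheel '[{"xyz":[0.1,0.1,1.1],"angular":[0,0,0]},{"xyz":[0.25,0.37,1.0],"angular":[0,0,0]},{"xyz":[0,0,0],"angular":[0,0,0]}]' 1.5 35
```

```text
time: 4.95
position: [0.5121, 0.1212, 0.1086]
tool_rot: [0.434, 1.489, -0.457]
ft_force: [-0.7, 0.1, 0.3]
grip_width: 0.248
```

Run:
```python
from h import *
d=get_image("scene");cv2.imwrite("pics/s6.png",cv2.resize(d["pixels"][130:250,200:350],None,fx=5,fy=5,interpolation=cv2.INTER_CUBIC))
d=get_image("wrist");cv2.imwrite("pics/w6.png",d["pixels"][150:350,150:400])
s=get_state();print(s["position"],s["ft_force"],s["grip_width"])
```

```text
[0.51201513 0.12093479 0.10789406] [-0.67756461 -0.62996813  1.05313492] 0.2563148863216274
```

View pics/s6.png

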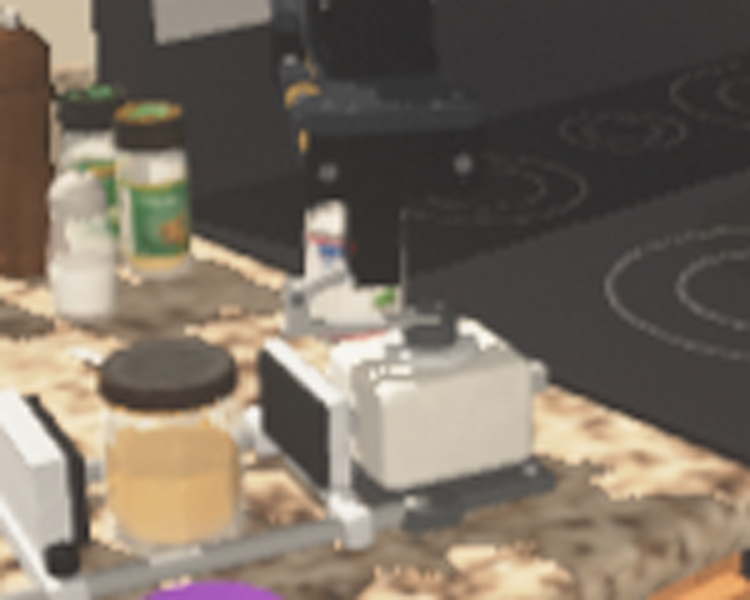

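View pics/w6.png

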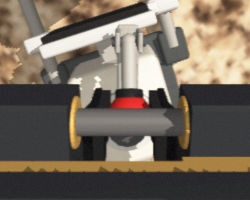

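```bash
python3 -m handwheel '[{"xyz":[0.35,0.5,0.9],"angular":[0,0,0]},{"xyz":[0.45,0.7,0.7],"angular":[0,0,0]},{"xyz":[0.5,0.8,0.5],"angular":[0,0,0]},{"xyz":[0,0,0],"angular":[0,0,0]}]'
python3 - <<'E'
from h import *
d=get_image("scene");cv2.imwrite("pics/s7.png",cv2.resize(d["pixels"][130:250,200:350],None,fx=5,fy=5,interpolation=cv2.INTER_CUBIC))
d=get_image("wrist");cv2.imwrite("pics/w7.png",d["pixels"][150:350,150:400])
s=get_state();print(s["position"],s["ft_force"],s["grip_width"])
E
```

```text
time: 5.38
position: [0.5222, 0.1369, 0.1281]
tool_rot: [0.429, 1.496, -0.469]
ft_force: [1.1, 0.3, -3.1]
grip_width: 0.256
[0.5220609  0.13667903 0.12788173] [0.15717878 0.13645411 0.72204924] 0.2524022280633996
```

View pics/s7.png

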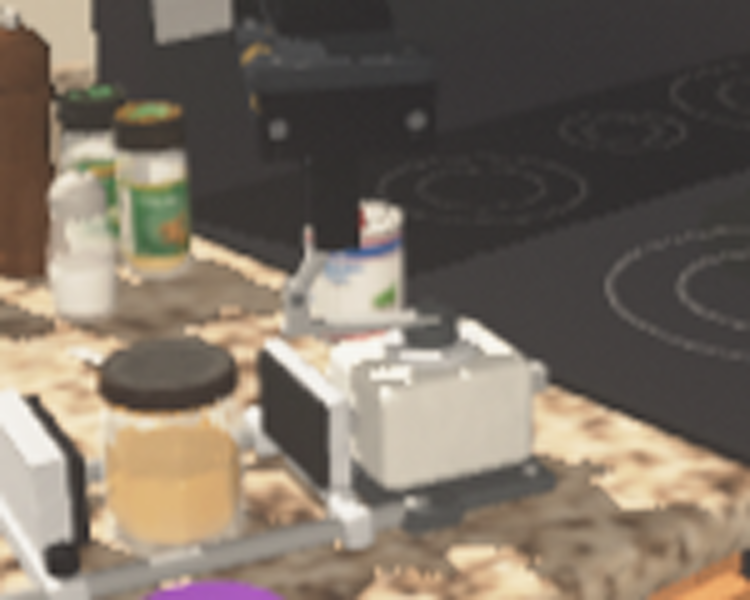

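View pics/w7.png

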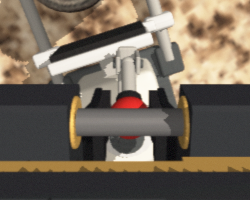

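```bash
python3 -m handwheel '[{"xyz":[0.5,0.75,0.1],"angular":[0,0,0]},{"xyz":[0.5,0.75,0],"angular":[0,0,0]},{"xyz":[0.35,0.55,0],"angular":[0,0,0]},{"xyz":[0,0,0],"angular":[0,0,0]}]'
python3 - <<'E'
from h import *
d=get_image("scene");cv2.imwrite("pics/s8.png",cv2.resize(d["pixels"][130:250,200:350],None,fx=5,fy=5,interpolation=cv2.INTER_CUBIC))
d=get_image("wrist");cv2.imwrite("pics/w8.png",d["pixels"][150:350,150:400])
s=get_state();print(s["position"],s["ft_force"],s["grip_width"])
E
```

```text
time: 5.82
position: [0.531, 0.1504, 0.1303]
tool_rot: [0.419, 1.503, -0.487]
ft_force: [1.7, -0.3, -4.8]
grip_width: 0.252
[0.53104464 0.15039667 0.13017202] [-0.99587974 -1.3932742  -2.16841293] 0.2562334630721835
```

View pics/s8.png

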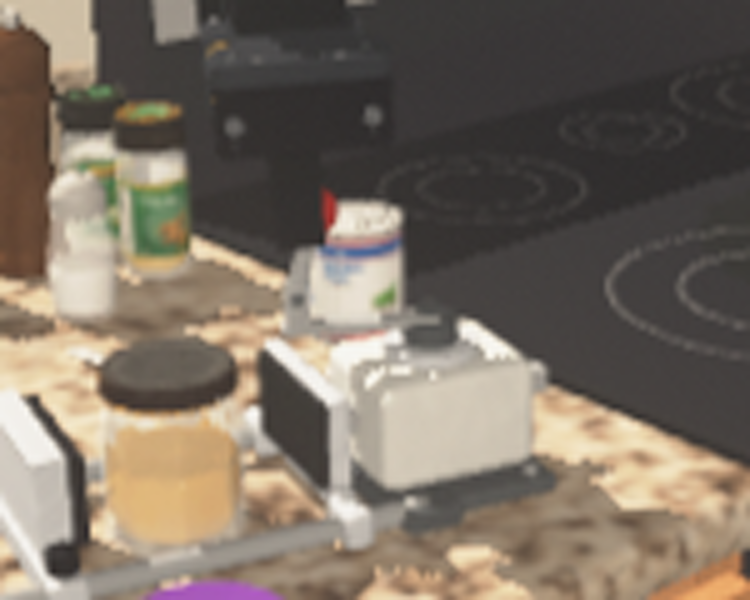

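View pics/w8.png

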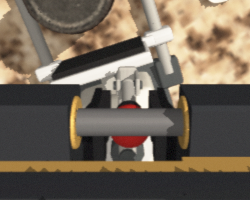

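```bash
python3 -m handwheel '[{"xyz":[0,0,0],"angular":[0,0,0]},{"xyz":[0,0,0],"angular":[0,0,0]},{"xyz":[-0.4,-0.7,-0.3],"angular":[0,0,0]},{"xyz":[0,0,0],"angular":[0,0,0]}]' 3.6
python3 - <<'E'
from h import *
d=get_image("scene");cv2.imwrite("pics/s9.png",cv2.resize(d["pixels"][130:250,200:350],None,fx=5,fy=5,interpolation=cv2.INTER_CUBIC));print(red(d["pixels"],(230,140,300,200)))
d=get_image("wrist");cv2.imwrite("pics/w9.png",d["pixels"][150:350,150:400]);
for q in red(d["pixels"]): print(q,plane(d,*q[1],.138))
d=get_image("top");print(red(d["pixels"],(260,120,360,220)))
s=get_state();print(s["position"],s["ft_force"],s["grip_width"])
E
```

```text
time: 6.25
position: [0.5284, 0.1451, 0.1284]
tool_rot: [0.423, 1.499, -0.481]
ft_force: [-0.4, 0.6, -0.3]
grip_width: 0.398
[]
([262, 247, 34, 11, 272], [278.2, 252.9]) [0.53226505 0.15050208 0.138     ]
([266, 286, 24, 5, 88], [277.9, 287.5]) [0.52038313 0.13261551 0.138     ]
[]
[0.52914017 0.14648894 0.12905839] [-0.92816759 -0.84147204  0.20455102] 0.4068347713108184
```

View pics/s9.png

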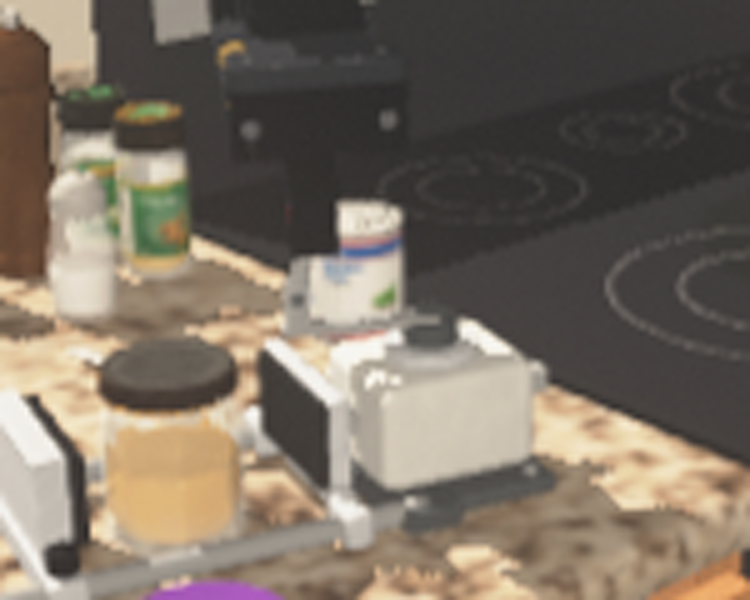

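View pics/w9.png

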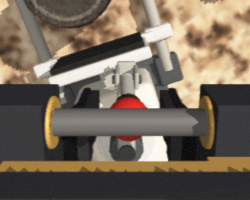

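```bash
python3 -m handwheel '[{"xyz":[-0.35,-0.55,-0.7],"angular":[0,0,0]},{"xyz":[0,0,0],"angular":[0,0,0]},{"xyz":[0,0,0],"angular":[0,0,0]},{"xyz":[0,0,0],"angular":[0,0,0]},{"xyz":[0,0,0],"angular":[0,0,0]}]' 1.5 40
```

```text
time: 6.82
position: [0.5253, 0.1409, 0.1218]
tool_rot: [0.424, 1.498, -0.478]
ft_force: [-0.1, -0.5, -0.3]
grip_width: 0.247
```

```bash
python3 -m handwheel '[{"xyz":[0.35,0.5,0.1],"angular":[0,0,0]},{"xyz":[0.35,0.5,0.1],"angular":[0,0,0]},{"xyz":[0.35,0.5,0],"angular":[0,0,0]},{"xyz":[0,0,0],"angular":[0,0,0]}]'
python3 -m handwheel '[{"xyz":[0.2,0.3,0],"angular":[0,0,0]},{"xyz":[0,0,0],"angular":[0,0,0]}]'
python3 - <<'E'
from h import *
d=get_image("wrist");cv2.imwrite("pics/w10.png",cv2.resize(d["pixels"][150:350,150:400],None,fx=3,fy=3))
s=get_state();print(s["position"],s["ft_force"],s["grip_width"])
E
```

```text
time: 7.15
position: [0.5312, 0.1499, 0.1221]
tool_rot: [0.415, 1.507, -0.495]
ft_force: [-0.2, -0.2, 1.2]
grip_width: 0.248
time: 7.32
position: [0.5317, 0.1504, 0.1219]
tool_rot: [0.41, 1.51, -0.501]
ft_force: [-2.6, -0.9, 3.8]
grip_width: 0.246
[0.53175151 0.15054373 0.12193883] [-3.36618434 -2.15819031  4.35933222] 0.24557296739047496
```

View pics/w10.png

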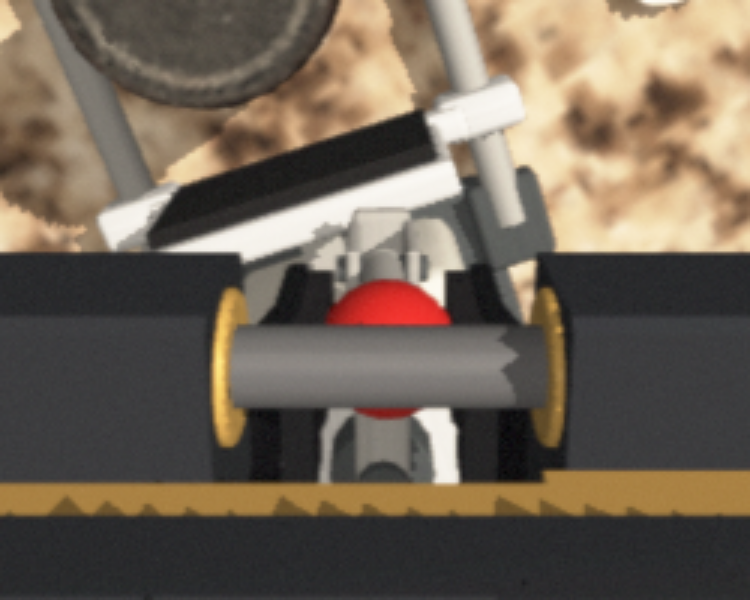

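```bash
python3 -m handwheel '[{"xyz":[0.3,0.45,0.2],"angular":[0,0,0]},{"xyz":[0.3,0.45,0.1],"angular":[0,0,0]}]';python3 -m handwheel '[{"xyz":[0.2,0.3,0],"angular":[0,0,0]},{"xyz":[0,0,0],"angular":[0,0,0]}]'
python3 - <<'E'
from h import *
d=get_image("wrist");cv2.imwrite("pics/w11.png",cv2.resize(d["pixels"][150:350,150:400],None,fx=3,fy=3))
s=get_state();print(s["position"],s["ft_force"],s["grip_width"])
E
```

```text
time: 7.53
position: [0.5319, 0.1507, 0.1219]
tool_rot: [0.398, 1.519, -0.52]
ft_force: [-11.0, -11.0, 8.9]
grip_width: 0.245
time: 7.7
position: [0.5312, 0.1499, 0.1221]
tool_rot: [0.392, 1.523, -0.53]
ft_force: [-1.5, 1.3, 2.3]
grip_width: 0.251
[0.53134552 0.1501035  0.12202958] [-4.5233505  -3.17540746  5.37631071] 0.24788744944515959
```

View pics/w11.png

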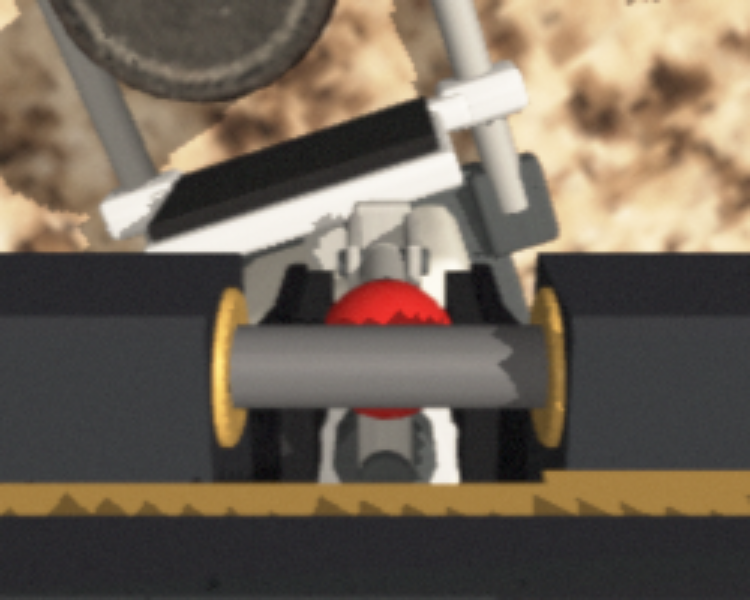

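Run:
```python
from h import *
from scipy.spatial.transform import Rotation as R
d=get_image("wrist");print(plane(d,279.3,266.5,.142))
s=get_state();M=R.from_rotvec(s["tool_rot"]).as_matrix();print(M.round(3),s["position"],s["ft_force"],s["torque"])
print(M[:,0]*-.019+s["position"])
a=np.radians(-36);z=np.array([np.cos(a),np.sin(a),0]);x=np.array([0,0,-1.]);y=np.cross(z,x)
print(np.degrees(R.from_matrix(np.c_[x,y,z]@M.T).as_rotvec()))
d=get_image("scene");print(proj(d,[.5315,.153,.142]));cv2.imwrite("pics/s11.png",cv2.resize(d["pixels"][130:250,200:350],None,fx=5,fy=5,interpolation=cv2.INTER_CUBIC))
```

```text
[0.53410376 0.15275342 0.142     ]
[[-0.027  0.554  0.832]
 [-0.081  0.829 -0.554]
 [-0.996 -0.083  0.022]] [0.5313857  0.15010309 0.12203799] [-5.4534827  -2.89142458  5.22718023] [-0.84276016  0.81765251 -0.07214965]
[0.53190788 0.15164584 0.14096805]
[ 4.6258434  -1.66956218 -2.29073316]
[258.10654703 172.10464561]
```

View pics/s11.png

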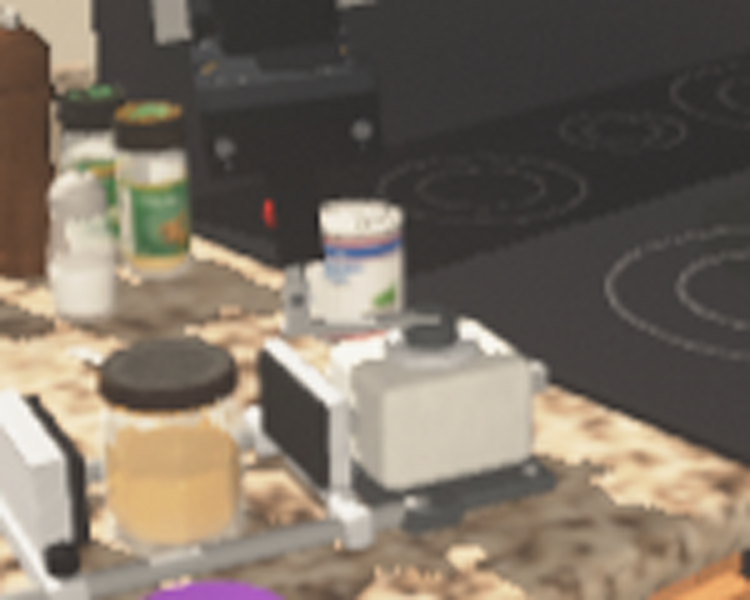

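```bash
cat > c.py <<'E'
from h import *
from scipy.spatial.transform import Rotation as R
import sys
c=np.array([.4955,.0965])
def st(step=10,n=5,Rt=.068):
    s=get_state();M=R.from_rotvec(s["tool_rot"]).as_matrix();p=s["position"];g=p-M[:,0]*.019
    v=g[:2]-c;r=np.hypot(*v);phi=np.arctan2(v[1],v[0])
    u=v/r;t=np.array([u[1],-u[0]]);F=s["ft_force"][:2]
    x=np.array([0,0,-1.]);z=np.array([M[0,2],M[1,2],0]);z/=np.linalg.norm(z)
    w=np.degrees(R.from_matrix(np.c_[x,np.cross(z,x),z]@M.T).as_rotvec())
    print("t%.2f phi %.1f r %.1f z %.4f Ftan %.2f Frad %.2f Fz %.1f grip %.3f tiltfix"%(s["time"],np.degrees(phi),r*1e3,g[2],F@t,F@u,s["ft_force"][2],s["grip_width"]),w.round(1),"yaw %.1f"%np.degrees(np.arctan2(M[1,2],M[0,2])))
    q=g[:2]
    for i in range(n):
        a=phi-np.radians(step*(i+1));e=c+Rt*np.array([np.cos(a),np.sin(a)]);print(np.round((e-q)*100,2).tolist(),end=' ');q=e
    print()
if __name__=="__main__": st(*[float(a) if i!=1 else int(a) for i,a in enumerate(sys.argv[1:])])
E
python3 -m handwheel '[{"xyz":[0.06,0.15,0],"angular":[4,-1.5,0]},{"xyz":[0,0,0],"angular":[0,0,0]}]'; python3 c.py
```

```text
time: 8.02
position: [0.5311, 0.1503, 0.1212]
tool_rot: [0.45, 1.521, -0.47]
ft_force: [-3.0, -3.6, 3.3]
grip_width: 0.241
t8.02 phi 56.6 r 64.7 z 0.1402 Ftan -0.55 Frad -4.69 Fz 3.3 grip 0.241 tiltfix [ 0.7 -0.2  0. ] yaw -33.7
[1.11, -0.46] [0.79, -0.89] [0.62, -1.01] [0.44, -1.1] [0.24, -1.16]
```

```bash
python3 -m handwheel '[{"xyz":[0.95,-0.7,0],"angular":[0,0,0]},{"xyz":[0.78,-0.86,0],"angular":[0,0,0]},{"xyz":[0.6,-1.0,0],"angular":[0,0,0]}]'; python3 c.py 10 5 .0655
```

```text
time: 8.27
position: [0.5489, 0.1331, 0.1213]
tool_rot: [0.45, 1.533, -0.461]
ft_force: [-5.3, 5.2, 2.2]
grip_width: 0.245
t8.27 phi 34.4 r 65.0 z 0.1403 Ftan -7.28 Frad -1.43 Fz 2.2 grip 0.245 tiltfix [ 0.2 -0.7 -0. ] yaw -33.3
[0.6, -0.96] [0.38, -1.08] [0.19, -1.13] [-0.01, -1.14] [-0.21, -1.12]
```

```bash
python3 -m handwheel '[{"xyz":[0.77,-1.15,0],"angular":[0,0,0]},{"xyz":[0.5,-1.3,0],"angular":[0,0,0]},{"xyz":[0.25,-1.35,0],"angular":[0,0,0]},{"xyz":[0,-1.37,0],"angular":[0,0,0]},{"xyz":[-0.25,-1.35,0],"angular":[0,0,0]}]'; python3 c.py 10 5 .0655
```

```text
time: 8.68
position: [0.5599, 0.0887, 0.1214]
tool_rot: [0.457, 1.546, -0.428]
ft_force: [4.0, 6.4, -4.1]
grip_width: 0.244
t8.68 phi -7.3 r 65.2 z 0.1404 Ftan -6.89 Frad 3.11 Fz -4.1 grip 0.244 tiltfix [-1.3 -0.8  0. ] yaw -32.3
[-0.21, -1.12] [-0.43, -1.06] [-0.61, -0.97] [-0.77, -0.84] [-0.9, -0.7]
```

```bash
python3 -m handwheel '[{"xyz":[0.2,-1.3,0],"angular":[-1,-0.8,0]},{"xyz":[-0.2,-1.3,0],"angular":[0,0,0]},{"xyz":[-0.4,-1.2,0],"angular":[0,0,0]}]'; python3 c.py 10 5 .067
python3 - <<'E'
from h import *
d=get_image("wrist");cv2.imwrite("pics/w12.png",cv2.resize(d["pixels"][150:350,150:400],None,fx=3,fy=3))
d=get_image("scene");cv2.imwrite("pics/s12.png",cv2.resize(d["pixels"][130:250,200:350],None,fx=5,fy=5,interpolation=cv2.INTER_CUBIC))
E
```

```text
time: 8.93
position: [0.5538, 0.0656, 0.1213]
tool_rot: [0.453, 1.537, -0.415]
ft_force: [1.6, 5.7, -2.8]
grip_width: 0.242
t8.93 phi -28.2 r 66.3 z 0.1403 Ftan -5.77 Frad -1.30 Fz -2.8 grip 0.242 tiltfix [-1.4 -0.2  0. ] yaw -31.7
[-0.58, -1.01] [-0.8, -0.85] [-0.94, -0.7] [-1.04, -0.53] [-1.12, -0.34]
```

View pics/w12.png

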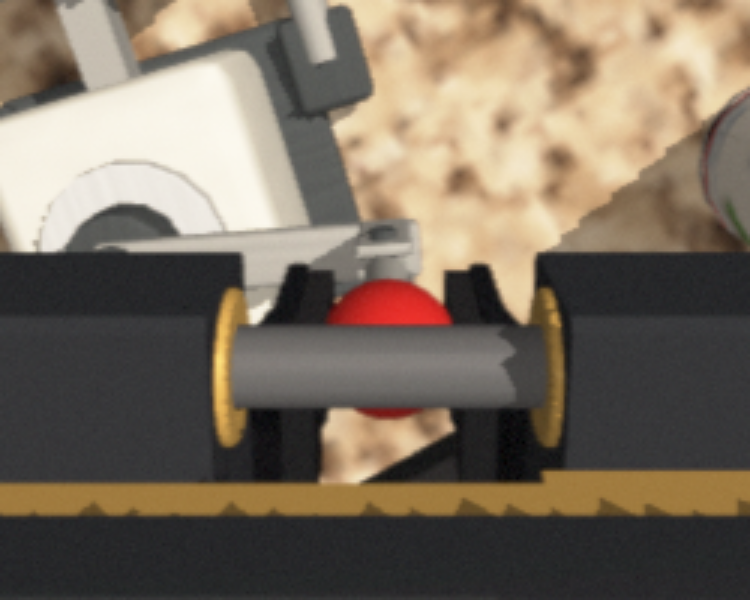

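View pics/s12.png

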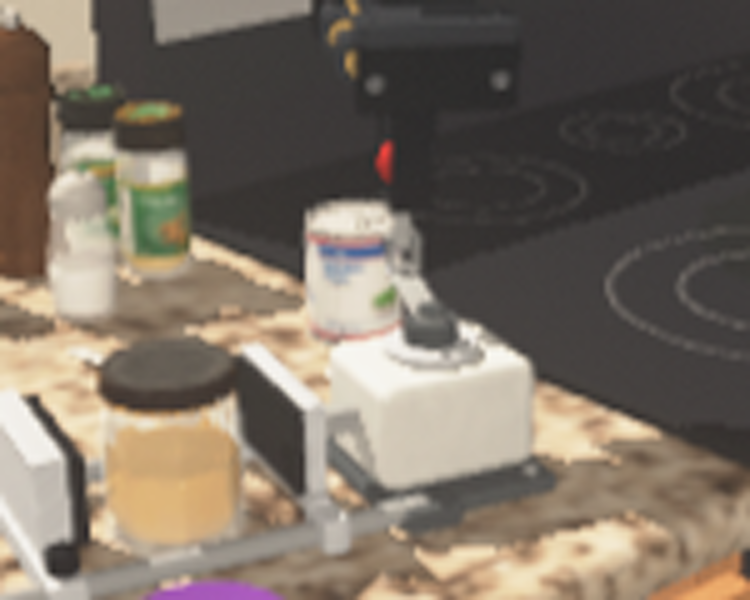

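```bash
python3 -m handwheel '[{"xyz":[-0.6,-1.2,0],"angular":[-1.3,0,0]},{"xyz":[-0.88,-1.1,0],"angular":[0,0,0]},{"xyz":[-1.1,-0.92,0],"angular":[0,0,0]},{"xyz":[-1.25,-0.72,0],"angular":[0,0,0]},{"xyz":[-1.35,-0.46,0],"angular":[0,0,0]}]'; python3 c.py 10 5 .067
```

```text
time: 9.45
position: [0.5131, 0.0336, 0.1214]
tool_rot: [0.446, 1.511, -0.405]
ft_force: [6.3, 2.1, -6.4]
grip_width: 0.244
t9.45 phi -74.9 r 65.6 z 0.1404 Ftan -6.59 Frad -0.37 Fz -6.4 grip 0.244 tiltfix [-1.1  1.3 -0. ] yaw -31.2
[-1.11, -0.34] [-1.17, -0.0] [-1.15, 0.2] [-1.1, 0.4] [-1.01, 0.58]
```

```bash
python3 -m handwheel '[{"xyz":[-1.3,-0.25,-0.05],"angular":[-1,1.2,0]},{"xyz":[-1.4,0,0],"angular":[0,0,0]},{"xyz":[-1.38,0.22,0],"angular":[0,0,0]},{"xyz":[-1.3,0.48,0],"angular":[0,0,0]},{"xyz":[-1.22,0.7,0],"angular":[0,0,0]}]'; python3 c.py 10 5 .067
```

```text
time: 9.87
position: [0.4578, 0.0426, 0.1214]
tool_rot: [0.434, 1.499, -0.42]
ft_force: [5.4, -4.2, -5.5]
grip_width: 0.248
t9.87 phi -125.4 r 66.1 z 0.1404 Ftan -6.82 Frad 0.29 Fz -5.5 grip 0.248 tiltfix [-0.   1.7 -0. ] yaw -31.4
[-0.94, 0.69] [-0.75, 0.9] [-0.58, 1.02] [-0.39, 1.1] [-0.2, 1.15]
```

```bash
python3 -m handwheel '[{"xyz":[-1.1,0.75,-0.05],"angular":[0,1.5,0]},{"xyz":[-0.95,1.0,0],"angular":[0,0,0]},{"xyz":[-0.75,1.2,0],"angular":[0,0,0]}]'; python3 c.py 10 5 .067
python3 - <<'E'
from h import *
d=get_image("wrist");cv2.imwrite("pics/w13.png",cv2.resize(d["pixels"][0:350,150:500],None,fx=1.7,fy=1.7))
d=get_image("scene");cv2.imwrite("pics/s13.png",cv2.resize(d["pixels"][130:250,200:350],None,fx=5,fy=5,interpolation=cv2.INTER_CUBIC))
d=get_image("top");cv2.imwrite("pics/t13.png",cv2.resize(d["pixels"][120:230,180:340],None,fx=5,fy=5,interpolation=cv2.INTER_CUBIC))
E
python3 c.py 10 5 .067
```

```text
time: 10.12
position: [0.4345, 0.0676, 0.1214]
tool_rot: [0.428, 1.509, -0.433]
ft_force: [6.3, -3.3, -8.0]
grip_width: 0.245
t10.12 phi -154.9 r 67.7 z 0.1404 Ftan -5.66 Frad -4.35 Fz -8.0 grip 0.245 tiltfix [ 0.5  0.9 -0. ] yaw -31.6
[-0.34, 1.13] [-0.2, 1.15] [-0.0, 1.17] [0.2, 1.15] [0.4, 1.1] 
t10.27 phi -157.4 r 67.6 z 0.1403 Ftan 1.86 Frad -2.13 Fz -4.1 grip 0.246 tiltfix [ 0.3  0.8 -0. ] yaw -31.4
[-0.29, 1.14] [-0.15, 1.16] [0.05, 1.17] [0.25, 1.14] [0.44, 1.08]
```

View pics/t13.png

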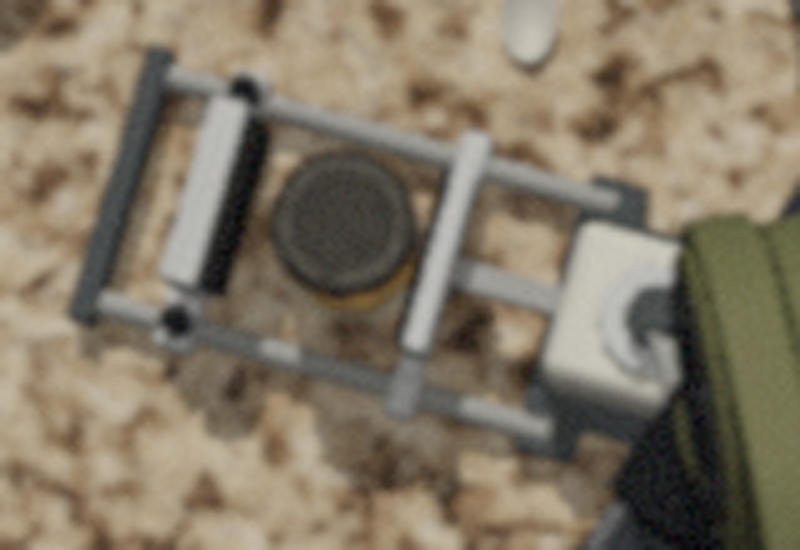

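View pics/s13.png

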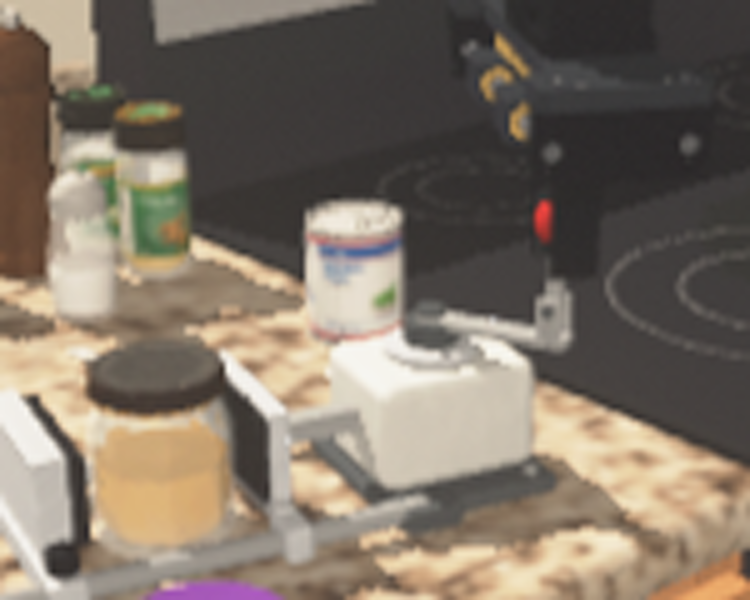

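```bash
python3 -m handwheel '[{"xyz":[-0.3,1.2,-0.1],"angular":[0,0.7,0]},{"xyz":[-0.15,1.2,-0.05],"angular":[0,0,0]},{"xyz":[0.05,1.2,-0.05],"angular":[0,0,0]},{"xyz":[0.25,1.15,0],"angular":[0,0,0]}]'; python3 c.py 5 5 .067
```

```text
time: 10.6
position: [0.4311, 0.1063, 0.1213]
tool_rot: [0.416, 1.528, -0.456]
ft_force: [-5.6, -5.6, 4.7]
grip_width: 0.242
t10.60 phi 170.9 r 65.0 z 0.1402 Ftan -6.38 Frad 4.61 Fz 4.7 grip 0.242 tiltfix [ 1.3 -0.5  0. ] yaw -31.9
[-0.08, 0.6] [0.17, 0.56] [0.21, 0.54] [0.26, 0.52] [0.31, 0.5]
```

```bash
python3 -m handwheel '[{"xyz":[-0.2,0.8,0],"angular":[1.2,-0.5,0]},{"xyz":[0.0,0.75,0],"angular":[0,0,0]},{"xyz":[0.15,0.75,0],"angular":[0,0,0]}]'; python3 c.py 5 5 .067;python3 -m handwheel '[{"xyz":[0.2,0.7,0],"angular":[0,0,0]}]'; python3 c.py 5 5 .067
```

```text
time: 10.85
position: [0.4339, 0.1214, 0.1213]
tool_rot: [0.428, 1.52, -0.448]
ft_force: [-1.8, -6.2, 0.6]
grip_width: 0.243
t10.85 phi 157.8 r 66.6 z 0.1403 Ftan -6.45 Frad -0.72 Fz 0.6 grip 0.243 tiltfix [0.8 0.1 0. ] yaw -32.0
[0.21, 0.55] [0.29, 0.51] [0.33, 0.48] [0.37, 0.45] [0.41, 0.42] 
time: 10.93
position: [0.436, 0.1255, 0.1213]
tool_rot: [0.425, 1.52, -0.453]
ft_force: [-3.0, -6.3, 3.0]
grip_width: 0.241
t10.93 phi 153.7 r 66.3 z 0.1403 Ftan -6.96 Frad -0.11 Fz 3.0 grip 0.241 tiltfix [1.1 0.  0. ] yaw -32.1
[0.22, 0.54] [0.32, 0.49] [0.37, 0.46] [0.4, 0.42] [0.44, 0.39]
```

Free running is about 6–7 N. I'll continue in small steps, reading each one.

```bash
python3 -m handwheel '[{"xyz":[0.2,0.75,0],"angular":[1,0,0]},{"xyz":[0.3,0.7,0],"angular":[0,0,0]}]'; python3 c.py 5 1 .067;python3 -m handwheel '[{"xyz":[0.35,0.67,0],"angular":[0,0,0]}]'; python3 c.py 5 1 .067;python3 -m handwheel '[{"xyz":[0.4,0.65,0],"angular":[0,0,0]}]'; python3 c.py 5 5 .067
python3 - <<'E'
from h import *
d=get_image("scene");cv2.imwrite("pics/s14.png",cv2.resize(d["pixels"][130:250,200:350],None,fx=5,fy=5,interpolation=cv2.INTER_CUBIC))
d=get_image("top");cv2.imwrite("pics/t14.png",cv2.resize(d["pixels"][120:230,180:340],None,fx=5,fy=5,interpolation=cv2.INTER_CUBIC))
E
python3 c.py 5 5 .067
```

```text
time: 11.1
position: [0.4415, 0.1341, 0.1212]
tool_rot: [0.434, 1.525, -0.45]
ft_force: [-3.1, -5.6, 3.4]
grip_width: 0.243
t11.10 phi 145.0 r 65.9 z 0.1402 Ftan -6.37 Frad -0.64 Fz 3.4 grip 0.243 tiltfix [ 0.6 -0.2  0. ] yaw -32.3
[0.26, 0.53] 
time: 11.18
position: [0.4447, 0.1381, 0.1212]
tool_rot: [0.432, 1.527, -0.456]
ft_force: [-4.4, -5.3, 4.2]
grip_width: 0.243
t11.18 phi 140.4 r 65.8 z 0.1402 Ftan -6.91 Frad 0.05 Fz 4.2 grip 0.243 tiltfix [ 0.8 -0.4  0. ] yaw -32.5
[0.3, 0.51] 
time: 11.27
position: [0.4483, 0.1421, 0.1212]
tool_rot: [0.429, 1.529, -0.462]
ft_force: [-3.9, -4.8, 3.8]
grip_width: 0.242
t11.27 phi 135.7 r 65.7 z 0.1402 Ftan -6.19 Frad -0.57 Fz 3.8 grip 0.242 tiltfix [ 1.1 -0.6  0. ] yaw -32.6
[0.33, 0.49] [0.46, 0.36] [0.49, 0.32] [0.52, 0.28] [0.54, 0.23] 
t11.37 phi 134.4 r 65.8 z 0.1403 Ftan -4.44 Frad -3.76 Fz 1.8 grip 0.245 tiltfix [ 0.9 -0.4  0. ] yaw -32.5
[0.35, 0.48] [0.47, 0.35] [0.5, 0.31] [0.52, 0.26] [0.54, 0.22]
```

View pics/t14.png

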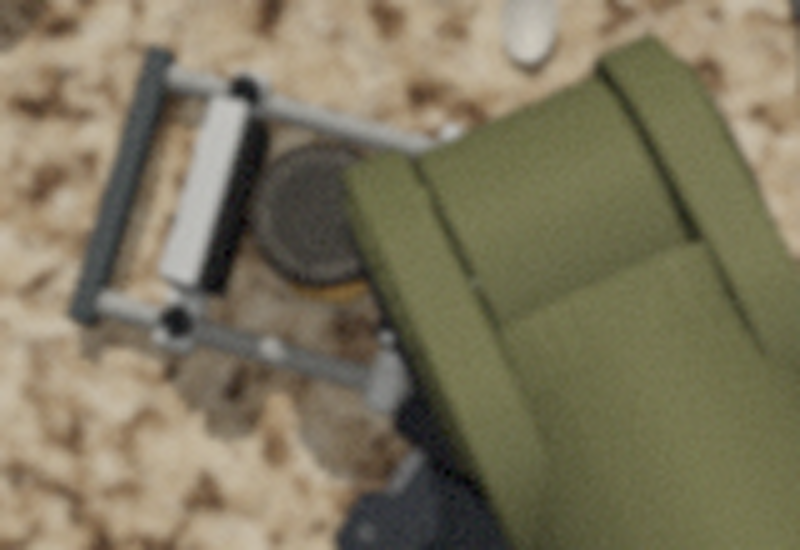

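View pics/s14.png

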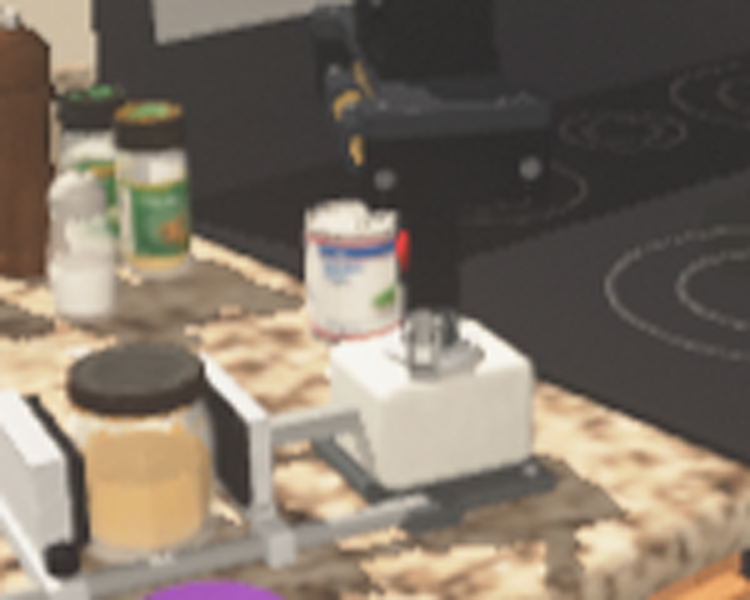

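```bash
python3 -m handwheel '[{"xyz":[0.35,0.65,0],"angular":[0.8,-0.4,0]}]'; python3 c.py 5 1 .067;python3 -m handwheel '[{"xyz":[0.45,0.58,0],"angular":[0,0,0]}]'; python3 c.py 5 1 .067;python3 -m handwheel '[{"xyz":[0.5,0.54,0],"angular":[0,0,0]}]'; python3 c.py 5 1 .067;python3 -m handwheel '[{"xyz":[0.53,0.5,0],"angular":[0,0,0]}]'; python3 c.py 5 5 .067
```

```text
time: 11.45
position: [0.4529, 0.1467, 0.1212]
tool_rot: [0.439, 1.525, -0.45]
ft_force: [-0.7, -8.8, 1.7]
grip_width: 0.246
t11.45 phi 130.2 r 65.9 z 0.1402 Ftan -6.26 Frad -6.27 Fz 1.7 grip 0.246 tiltfix [ 0.4 -0.1  0. ] yaw -32.5
[0.39, 0.44] 
time: 11.53
position: [0.4571, 0.1497, 0.1212]
tool_rot: [0.438, 1.526, -0.455]
ft_force: [-3.2, -6.3, 5.1]
grip_width: 0.241
t11.53 phi 125.7 r 65.7 z 0.1402 Ftan -6.30 Frad -3.28 Fz 5.1 grip 0.241 tiltfix [ 0.6 -0.3  0. ] yaw -32.7
[0.41, 0.42] 
time: 11.62
position: [0.4616, 0.1526, 0.1212]
tool_rot: [0.436, 1.527, -0.46]
ft_force: [-4.2, -6.1, 4.7]
grip_width: 0.244
t11.62 phi 120.9 r 65.7 z 0.1402 Ftan -6.71 Frad -3.04 Fz 4.7 grip 0.244 tiltfix [ 0.8 -0.4  0. ] yaw -32.8
[0.45, 0.39] 
time: 11.7
position: [0.4664, 0.1551, 0.1212]
tool_rot: [0.434, 1.529, -0.465]
ft_force: [-4.7, -6.9, 5.0]
grip_width: 0.24
t11.70 phi 116.1 r 65.7 z 0.1402 Ftan -7.27 Frad -4.13 Fz 5.0 grip 0.240 tiltfix [ 1.  -0.6  0. ] yaw -32.9
[0.48, 0.36] [0.55, 0.19] [0.57, 0.14] [0.58, 0.09] [0.58, 0.04]
```

```bash
python3 -m handwheel '[{"xyz":[0.58,0.35,0],"angular":[0.8,-0.4,0]}]'; python3 c.py 5 1 .067;python3 -m handwheel '[{"xyz":[0.62,0.3,0],"angular":[0,0,0]}]'; python3 c.py 5 1 .067;python3 -m handwheel '[{"xyz":[0.64,0.25,0],"angular":[0,0,0]}]'; python3 c.py 5 5 .067
```

```text
time: 11.78
position: [0.4715, 0.1574, 0.1212]
tool_rot: [0.444, 1.528, -0.456]
ft_force: [-5.0, -3.3, 5.4]
grip_width: 0.244
t11.78 phi 111.3 r 65.5 z 0.1402 Ftan -5.87 Frad -1.30 Fz 5.4 grip 0.244 tiltfix [ 0.4 -0.4 -0. ] yaw -32.9
[0.5, 0.32] 
time: 11.87
position: [0.4765, 0.1589, 0.1211]
tool_rot: [0.442, 1.532, -0.46]
ft_force: [-5.0, -3.6, 5.6]
grip_width: 0.243
t11.87 phi 106.7 r 65.4 z 0.1401 Ftan -5.84 Frad -1.96 Fz 5.6 grip 0.243 tiltfix [ 0.5 -0.6 -0. ] yaw -32.9
[0.52, 0.3] 
time: 11.95
position: [0.4817, 0.1602, 0.1211]
tool_rot: [0.44, 1.535, -0.463]
ft_force: [-6.0, -3.8, 5.3]
grip_width: 0.245
t11.95 phi 101.9 r 65.3 z 0.1401 Ftan -6.61 Frad -2.46 Fz 5.3 grip 0.245 tiltfix [ 0.6 -0.9 -0. ] yaw -33.0
[0.54, 0.26] [0.58, 0.04] [0.58, -0.01] [0.58, -0.06] [0.57, -0.11]
```

```bash
python3 - <<'E'
from h import *
d=get_image("scene");cv2.imwrite("pics/s15.png",cv2.resize(d["pixels"][180:260,190:290],None,fx=7,fy=7,interpolation=cv2.INTER_CUBIC))
E
python3 -m handwheel '[{"xyz":[0.65,0.12,0],"angular":[0.4,-0.6,0]}]'; python3 c.py 5 1 .067;python3 -m handwheel '[{"xyz":[0.66,0.1,0],"angular":[0,0,0]}]'; python3 c.py 5 1 .067;python3 -m handwheel '[{"xyz":[0.66,0.05,0],"angular":[0,0,0]}]'; python3 c.py 5 5 .067
```

```text
time: 12.08
position: [0.4878, 0.1612, 0.1212]
tool_rot: [0.447, 1.53, -0.456]
ft_force: [-6.2, -2.1, 5.7]
grip_width: 0.24
t12.08 phi 96.6 r 65.2 z 0.1402 Ftan -6.44 Frad -1.35 Fz 5.7 grip 0.240 tiltfix [ 0.2 -0.5 -0. ] yaw -33.0
[0.56, 0.22] 
time: 12.17
position: [0.4926, 0.1615, 0.1211]
tool_rot: [0.445, 1.534, -0.459]
ft_force: [-7.8, -3.8, 8.5]
grip_width: 0.245
t12.17 phi 92.3 r 65.2 z 0.1401 Ftan -7.92 Frad -3.49 Fz 8.5 grip 0.245 tiltfix [ 0.3 -0.7 -0. ] yaw -33.0
[0.58, 0.18] 
time: 12.25
position: [0.497, 0.1615, 0.1211]
tool_rot: [0.443, 1.539, -0.462]
ft_force: [-9.1, -3.8, 8.0]
grip_width: 0.245
t12.25 phi 88.4 r 65.2 z 0.1401 Ftan -8.98 Frad -4.09 Fz 8.0 grip 0.245 tiltfix [ 0.4 -1.  -0. ] yaw -33.0
[0.59, 0.14] [0.58, -0.09] [0.57, -0.14] [0.55, -0.19] [0.53, -0.24]
```

View pics/s15.png

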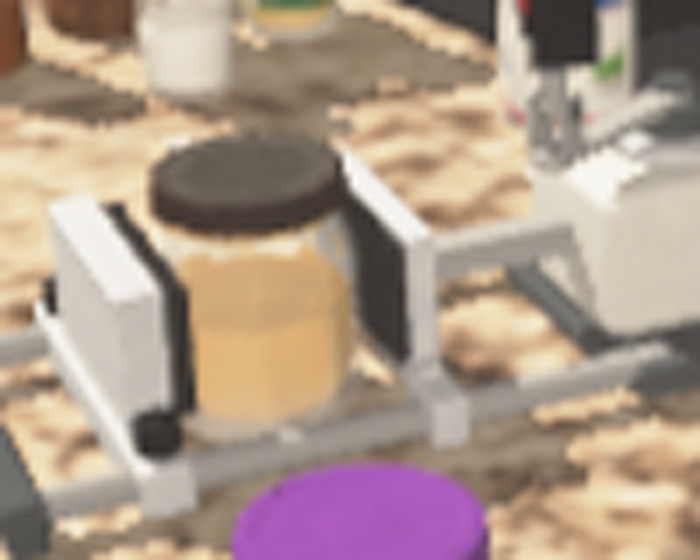

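```bash
python3 -m handwheel '[{"xyz":[0.5,-0.03,0],"angular":[0,0,0]}]'; python3 c.py 5 1 .067;python3 -m handwheel '[{"xyz":[0,0,0],"angular":[0,0,0]},{"xyz":[0,0,0],"angular":[0,0,0]}]'; python3 c.py 5 5 .067
```

```text
time: 12.33
position: [0.4997, 0.1613, 0.1211]
tool_rot: [0.441, 1.544, -0.464]
ft_force: [-10.0, -1.5, 8.1]
grip_width: 0.246
t12.33 phi 85.9 r 65.1 z 0.1401 Ftan -9.86 Frad -2.22 Fz 8.1 grip 0.246 tiltfix [ 0.4 -1.4 -0. ] yaw -33.0
[0.59, 0.12] 
time: 12.5
position: [0.4996, 0.1612, 0.1213]
tool_rot: [0.441, 1.547, -0.464]
ft_force: [-0.2, -2.0, 0.0]
grip_width: 0.243
t12.50 phi 86.0 r 65.0 z 0.1403 Ftan -0.11 Frad -1.98 Fz 0.0 grip 0.243 tiltfix [ 0.4 -1.5 -0. ] yaw -33.0
[0.6, 0.14] [0.57, -0.12] [0.56, -0.17] [0.54, -0.21] [0.52, -0.26]
```

```bash
python3 -m handwheel '[{"xyz":[0,0,0],"angular":[0,0,0]},{"xyz":[0,0,0],"angular":[0,0,0]},{"xyz":[0,0,0],"angular":[0,0,0]},{"xyz":[0,0,0],"angular":[0,0,0]}]' 5.5
python3 -m handwheel '[{"xyz":[0,0,0],"angular":[0,0,0]},{"xyz":[0,0,0],"angular":[0,0,0]}]'
```

```text
time: 12.83
position: [0.5006, 0.1628, 0.1216]
tool_rot: [0.445, 1.545, -0.46]
ft_force: [-0.3, 0.8, -0.0]
grip_width: 0.456
time: 13.0
position: [0.5009, 0.1633, 0.1218]
tool_rot: [0.446, 1.545, -0.459]
ft_force: [0.5, 0.2, -0.1]
grip_width: 0.585
```

```bash
python3 -m handwheel '[{"xyz":[0,0,2],"angular":[0,0,0]},{"xyz":[0,0,3],"angular":[0,0,0]},{"xyz":[0,0,3],"angular":[0,0,0]},{"xyz":[0,0,2],"angular":[0,0,0]}]'
python3 -m handwheel '[{"xyz":[0,-4,1],"angular":[0,0,0]},{"xyz":[0,-4,0],"angular":[0,0,0]},{"xyz":[0,-4,0],"angular":[0,0,0]},{"xyz":[0,-4,0],"angular":[0,0,0]},{"xyz":[0,-3,0],"angular":[0,0,0]}]'
python3 - <<'E'
from h import *
S=get_image("scene");cv2.imwrite("pics/s16.png",cv2.resize(S["pixels"][130:250,180:330],None,fx=5,fy=5,interpolation=cv2.INTER_CUBIC))
T=get_image("top");cv2.imwrite("pics/t16.png",cv2.resize(T["pixels"][90:230,180:380],None,fx=4,fy=4,interpolation=cv2.INTER_CUBIC))
d=get_image("wrist");cv2.imwrite("pics/w16.png",d["pixels"])
a=red(S["pixels"],(220,130,320,230));b=red(T["pixels"],(240,120,360,220));w=red(d["pixels"]);print(a,b,w)
if a and b: print(tri(ray(S,*a[0][1]),ray(T,*b[0][1])))
if a and w: print(tri(ray(S,*a[0][1]),ray(d,*w[0][1])))
print(get_state()["position"])
E
```

```text
time: 13.33
position: [0.4964, 0.1623, 0.2198]
tool_rot: [0.443, 1.556, -0.461]
ft_force: [0.4, -0.1, 0.6]
grip_width: 0.631
time: 13.75
position: [0.4981, -0.0211, 0.2386]
tool_rot: [0.431, 1.545, -0.435]
ft_force: [0.9, 0.4, -0.9]
grip_width: 0.633
[([258, 171, 10, 10, 79], [262.3, 175.5])] [([276, 171, 10, 10, 77], [280.6, 175.4])] [([139, 0, 33, 31, 825], [155.7, 13.4])]
(array([0.50034408, 0.16442329, 0.14413312]), np.float64(0.0012390974765602524))
(array([0.50244917, 0.16257864, 0.14298759]), np.float64(0.0016002457589653085))
[ 0.49816615 -0.02088731  0.23809088]
```

View pics/s16.png

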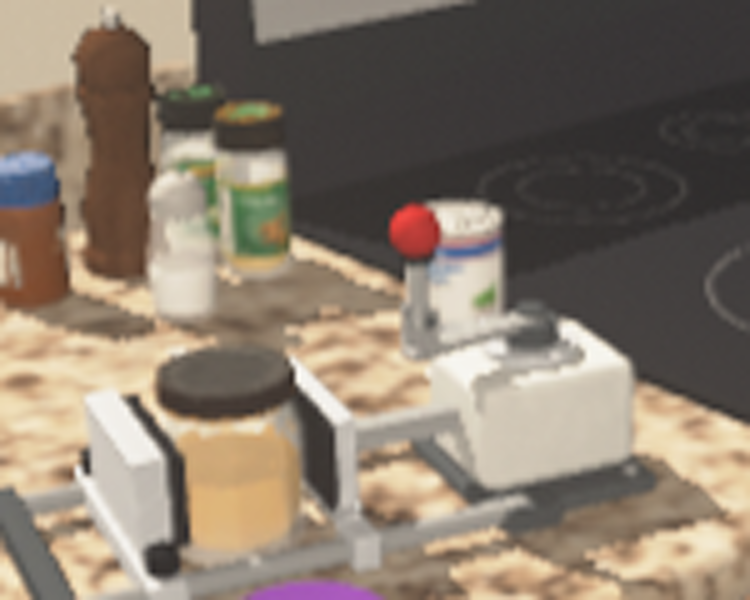

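View pics/t16.png

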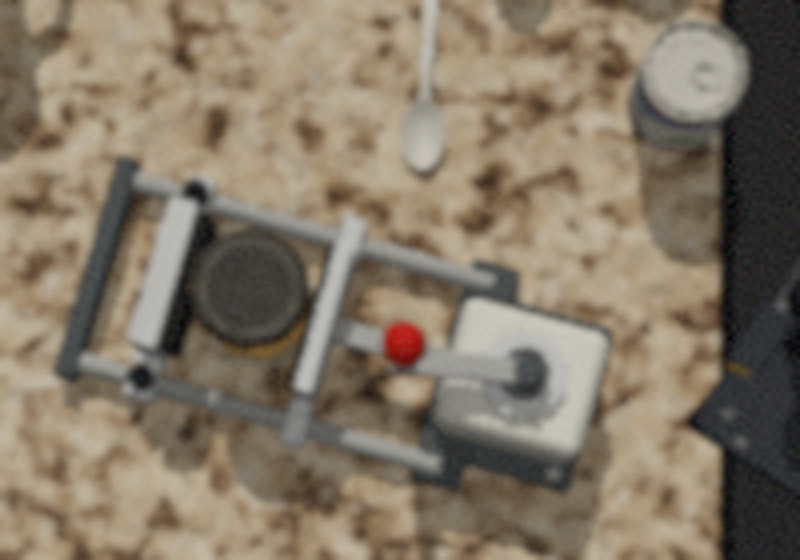

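View pics/w16.png

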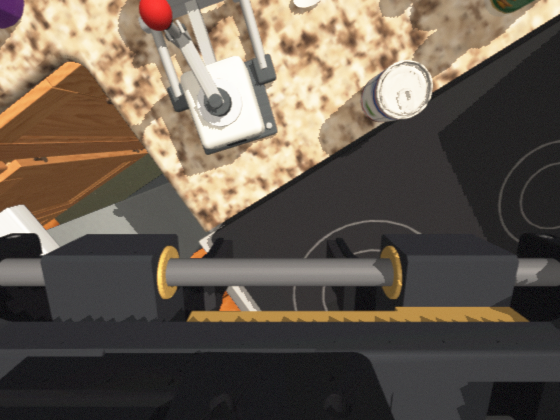

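```bash
python3 -c "
from bench import *
print(close_job(), get_state()['time'])"
```

```text
the job is handed in; nothing more can be done
the job is handed in; nothing more can be done
```

The honey jar is clamped and the job is handed in, at about 14 s of the 72 s allowed.

- **Handle:** I folded it up to its end stop before cranking, retaking the knob once on the way.
- **Cranking:** I turned clockwise about 330°. Running free, the knob took about 6.5 N. It went tight near the end, and I stopped about 11° later, at 9.9 N. That means roughly 26–28 N of squeeze; the added force and the angle past contact agree.
- **Last checks:** With the gripper open and clear, the knob centre measured 143–144 mm above the worktop against 142 mm expected, so the handle is up. The jar stands upright between jaw and liner. The tin and spoon looked undisturbed.
- **Did not agree:** My crank-centre estimates differed by a few mm between cameras. Because of that, the knob was pushed inward with 3–5 N at two moments while cranking. That is more than the hinge's 2.5 N stiffness, but the handle still measured upright afterwards.
- **Not measured:** The squeeze itself was only inferred, since nothing measures it directly.

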